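# Clamp a vial in the pedal vice and hold it

### The job

Stand the screw-cap vial upright in the nest of the pedal vice, in front of the V-block, and let go of it. Then push the sprung pedal right down to its stop to seat the vial in the V, ease it back up until the pedal is level (half of its travel), and finish while still holding it there, so that the vial stays lightly clamped for a colleague to turn its cap. Leave everything else on the bench where it is.

Things in the scene. Friction and masses are not known exactly. Their poses are not given: they have to be found in the camera images.
- vial_mid (a point): Centre of the vial, half-way up its axis (29 mm above its foot). Clear glass vial with a brownish filling and a black screw cap, loose, standing upright on the bench left or right of the vice; 58 mm tall, 22 mm in diameter (cap, the top 12 mm: 20 mm), about 25 g. z axis up along the vial.
- vice: Fixed pedal vice: base plate 250x100x12 mm, pedal at the robot's end, grey housing in the middle, steel V-block at the far end. Origin on the bench surface; x axis from the pedal to the V-block, y left, z up. Plate x -145 to +105 mm, y +-50. Housing x -48 to +10, y +-32, top 72 mm above the bench. V-block (90 degree V, open to the housing, mouth 40 mm) x +60 to +102, top 34 mm above the bench.
- nest (a point): Point on the base plate (12 mm above the bench) at x = +65 mm, y = 0 of the vice: where the axis of a vial seated in the V stands. Axes as the vice. Pedal up: 11 mm of play: the vial's axis may stand 0 to 11 mm nearer to the pedal than this (aim for 5 to 6); the pad then pushes it home. A vial standing here has its centre 41 mm, its top 70 mm above the bench.
- pedal (a joint): Pedal angle, rad: 0 = up (tread end tilted up by 0.2), 0.2 = level (half travel), 0.4 = down on its stop. Grows as the pedal is pressed; springs back up when let go. It drives the pad, which meets a seated vial at about 0.12 and clamps it through a spring (about 4 N at 0.2, 10 N at 0.4). Push needed on the tread: about 7 N level, 15 N at the stop.
- tread (a point): Centre of the top of the pedal's black rubber tread (60 mm across the vice, 46 mm along it): push down here with closed fingers. It is 95 mm from the hinge, which runs along the vice's y at x = -30 mm, 52 mm above the bench. Tread centre above the bench: 78 mm with the pedal up, 59 mm level, 40 mm at the stop (vice x about -122, -125, -125 mm).
- loupe: Bystander, loose, to be left alone: black stand loupe (eyepiece), a squat cylinder 38 mm wide and 36 mm high, open and hollow at the top: not the vial. Origin at the centre of its underside.
- tweezers: Bystander, loose, to be left alone: steel tweezers lying flat, 126 mm long. Origin at the centre of its underside.
- carton: Bystander, loose, to be left alone: flat white carton 71x70x22 mm. Origin at the centre of its underside.
- timer: Bystander, loose, to be left alone: leaning countdown timer 42x68x55 mm. Origin at the centre of its underside.
- tape: Bystander, loose, to be left alone: roll of tape 100 mm wide, 25 mm high. Origin at the centre of its underside.
- pad: Clamp pad of the vice: dark steel plate 8 x 26 x 18 mm; origin at the centre of its face, which looks along the vice's +x towards the V-block, 24 mm above the bench (top 33 mm). With the pedal up its face is at x = +43 mm of the vice.
- vial: The same vial; origin at the centre of its foot.

How it is judged:
By the outcome, as a careful person would: the job done as asked, in the order asked, and still so for the second after the job is handed in, while the arm keeps its last pose, push and grip.
It also fails if it takes over 51 s, if anything falls off the work surface, if the arm or the gripper's body presses on something with over 40 N, if the wrist force passes 120 N, or if a joint passes its speed limit or range.

### The arm

A 7-joint arm with a two-finger parallel gripper is mounted at the origin on a cart in front of the work surface, level with it; the furniture and walls round the work are solid. World frame = base frame: x ahead of the robot, y to its left, z up, the work surface at z = 0. Lengths are in m, angles in rad, forces in N, time in s.
With the tool pointing down it reaches from about 0.35 to 0.9 m from the base axis. Payload 19.9 kg.
Tool frame: the origin (TCP) lies midway between the tips of the shut fingers; the grasp point (between the pads) lies 19 mm behind it (r.pinch_z is the distance from the TCP to the grasp point, in m); z points along the fingers, y is the line along which they close (so a half turn about z gives the same grasp; the last joint's range is limited). The gripper opens to 85 mm and grips with 20 to 120 N. Pads are 22 mm wide; open, the fingers measure 114 mm over their backs; the gripper's body (76 mm by 85 mm) begins 54 mm behind the grasp point. The pads swing forward as they close: fully open they stand 13 mm farther back than shut.
Start: joints at [-1.288, 0.417, -0.01, 1.614, 0.005, 1.111, -0.053], TCP at [0.199, 0.592, 0.231] pointing down, gripper open.
Joint ranges: [-2.81, 2.81], [-0.39, 2.02], [-1.27, 1.25], [0.06, 2.57], [-1.19, 4.33], [0.19, 2], [-2.82, 2.82]. Speed limits (rad/s): [1.89, 1.89, 2.39, 2.39, 3.01, 3.01, 3.01].

### API

Orientations are given as a unit quaternion [w, x, y, z].
In Python, from station import r gives the robot as it stands.
- The arm moves only by the shell command python3 -m pendant 'ROWS'. ROWS is JSON, a list of rows, each a list of 3 entries, a list of its own where there are three numbers: the turn, a rotation vector about the tool's x, y, z in units of 6 degrees (1.0 is 6 degrees), then the shift along the tool's x, y, z in units of 50 mm (1.0 is 50 mm), then the finger opening in mm, from 0 to 85.4. In form: [[[rx, ry, rz], [x, y, z], fingers], ...]. A call has 1 to 8 rows; each row shifts and turns the commanded pose from where the row before left it, along the tool's axes as they then stand; what a row does not reach is not made up. A row lasts 1/8 s, in which the tool goes at most 62.5 mm and 10.7 degrees, less where a joint would pass 70% of its speed; a pose out of reach is approached as far as the arm can. A call is refused whole if a number of a shift passes 1 or a number of a turn 1, either way. A call with a gripper value outside its range is refused whole. The fingers move at their own pace and stop on an object; the grip force is fixed at half the most. Time passes only in rows, so rows that do not move let the fingers close. It gives the time, the measured TCP pose, the force, the opening and the grip force at its end, in the units of the state.
- r.sense(): the state, without advancing time (a new reading comes with each control period).
- r.grab_frame(name): name is "scene" or "side" or "wrist"; returns a dict with "img" (420x560x3 uint8, red, green, blue), "depth" (420x560 float32, m along the optical axis (not along the pixel's ray), 0 where there is no reading), "mtx" (3x3 intrinsics, pixels), "dist" ([k1, k2, p1, p2, k3] as OpenCV has them; the pictures are not rectified), "pose" (4x4, takes a point from camera to world coordinates); the wrist camera has in their place "hand_eye" (4x4, takes a point from camera to tool coordinates, whose origin is the TCP and whose axes are the flange's). Camera axes: x right, y up, looking along -z (the intrinsics and any distortion apply to the point x, -y, -z); pixel columns grow to the right and rows downward; lengths in m; the calibration is good to about 2 mm. A picture is of the moment at which its call begins: read the wrist's pose just before it.
- r.finish_job(): hands the job in; it is judged then, once.
The state is a dict: "clock": time; "joint_positions": joint angles; "joint_velocities": joint speeds; "joint_efforts": joint torques, N m; "tcp_pos": TCP position; "tcp_rot": TCP orientation; "force": force on the tool from outside, world axes, zero at the start; "wrist_torque": the same for the moment, N m; "gripper_width": opening from 0.0 (shut) to 1.0 (fully open); "grip_force": force on a finger pad.
Only numpy, scipy, OpenCV 4.12 (cv2) and the standard library are available. Lean on these libraries where they do the work, as an engineer would, in place of code of your own. Each camera call takes 0.05 s, during which the arm holds its last target. There are 200 camera calls.

## Working session

There is one attempt and no reset: what is moved stays moved. The work goes in short steps, Python scripts to look and compute and a shell command to move; the robot and the scene stay as the last step left them, time stands still between calls to the robot, and variables do not carry over. Pictures are saved under pics/ and viewed, at most 10 in all, crops included, and the job is handed in when it is done.

```bash
mkdir -p pics; ls; python3 - <<'E'
from station import r
import cv2,numpy as np
print(r.sense())
for n in("scene","side"):
    f=r.grab_frame(n); cv2.imwrite(f"pics/{n}0.png",f["img"][:,:,::-1]); np.savez(f"{n}0.npz",**f); print(n,f["mtx"],f["dist"],f["pose"])
E
```

```text
pics
{'clock': 0.0, 'joint_positions': array([-1.28750977,  0.41798148, -0.01030794,  1.61414722,  0.00470259,
        1.11070641, -0.05300854]), 'joint_velocities': array([ 1.09000605e-03,  5.56175285e-04, -9.89587005e-04, -5.28630962e-05,
       -1.19235843e-03,  1.31961385e-03, -1.95014096e-03]), 'joint_efforts': array([-7.05691091e-04, -8.64457083e+01,  6.78894371e-01, -4.34909713e+01,
        1.91734341e-02,  7.50996172e-03, -1.41852465e-05]), 'tcp_pos': array([0.19934153, 0.59200214, 0.23066689]), 'tcp_rot': array([-5.31189506e-05,  1.61677835e-01,  9.86843405e-01, -6.07026522e-04]), 'force': array([-0.5571035 ,  0.36467911,  0.56632397]), 'wrist_torque': array([-0.01308447,  0.01121488, -0.04504738]), 'grip_force': 0.0, 'gripper_width': 0.9985914779231113}
scene [[451.39056146   0.         271.93781915]
 [  0.         451.39056146 218.78591226]
 [  0.           0.           1.        ]] [0.02240855 0.         0.         0.         0.        ] [[ 0.88563848  0.34686802 -0.3087508   0.26881526]
 [-0.46432016  0.67170644 -0.57724972 -0.48015049]
 [ 0.00716043  0.65459379  0.75594689  0.86393836]
 [ 0.          0.          0.          1.        ]]
side [[384.34162614   0.         280.18821849]
 [  0.         384.34162614 206.48247751]
 [  0.           0.           1.        ]] [-0.00212566  0.          0.          0.          0.        ] [[-0.99861553  0.04335993 -0.0297814   0.55109813]
 [-0.05099977 -0.65938653  0.75007228  0.91491623]
 [ 0.01288563  0.75055268  0.66068498  0.76998451]
 [ 0.          0.          0.          1.        ]]
```

View pics/scene0.png

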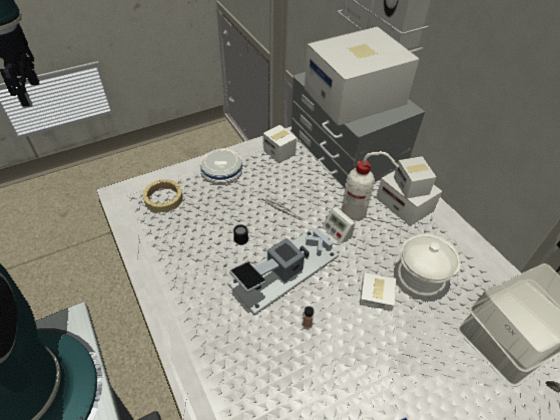

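View pics/side0.png

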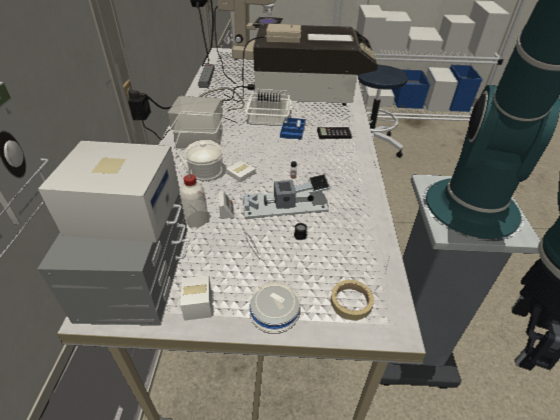

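Scene: the vial stands at px (308,317), the vice runs from the pedal (246,273) to the V-block (320,243), and the loupe is at (240,235) and the timer at (338,222). The side view shows the vial at (293,170) and the vice between (245,200) and (328,185).

```bash
cat > h.py <<'E'
import numpy as np, cv2
from scipy.spatial.transform import Rotation as R
def cloud(f,T=None):
    "HxWx3 world points from depth"
    d=f["depth"]; h,w=d.shape
    uv=np.stack(np.meshgrid(np.arange(w),np.arange(h)),-1).reshape(-1,1,2).astype(np.float64)
    n=cv2.undistortPoints(uv,f["mtx"],f["dist"]).reshape(h,w,2)
    p=np.stack([n[...,0]*d,-n[...,1]*d,-d],-1)
    T=f["pose"] if T is None else T
    P=p@T[:3,:3].T+T[:3,3]; P[d==0]=np.nan
    return P
def ray(f,u,v,z,T=None):
    "pixel -> point on plane of height z"
    T=f["pose"] if T is None else T
    n=cv2.undistortPoints(np.array([[[u,v]]],float),f["mtx"],f["dist"])[0,0]
    d=T[:3,:3]@[n[0],-n[1],-1]; return T[:3,3]+d*(z-T[2,3])/d[2]
def wrist(r):
    s=r.sense(); f=r.grab_frame("wrist"); T=np.eye(4)
    T[:3,:3]=R.from_quat(s["tcp_rot"],scalar_first=True).as_matrix(); T[:3,3]=s["tcp_pos"]
    return f,T@f["hand_eye"]
E
python3 - <<'E'
from h import *
for n,box in(("scene",(220,210,350,340)),("side",(235,155,335,250))):
    f=dict(np.load(n+"0.npz")); P=cloud(f); x0,y0,x1,y1=box
    Q=P[y0:y1,x0:x1]; I=f["img"][y0:y1,x0:x1].astype(int); z=Q[...,2]
    print(n,"bench z",np.nanmedian(z))
    for nm,lo,hi in(("plate",.008,.017),("top",.066,.077),("Vtop",.030,.038),("high",.045,.1)):
        m=((z>lo)&(z<hi)).astype(np.uint8); k,l,st,c=cv2.connectedComponentsWithStats(m)
        for i in range(1,k):
            if st[i,4]>25:
                q=Q[l==i]; rect=cv2.minAreaRect(q[:,:2].astype(np.float32)); print(nm,st[i,4],q.mean(0).round(3),np.round(rect[0],3),np.round(rect[1],3),round(rect[2],1))
    c=cv2.resize(f["img"][y0:y1,x0:x1,::-1],None,fx=5,fy=5,interpolation=2); cv2.imwrite(f"pics/{n}_c.png",c[:600])
for n,pts in(("scene",((308,310),)),("side",((293,164),))):
    f=dict(np.load(n+"0.npz"))
    for p in pts: print(n,ray(f,*p,.055))
E
```

```text
scene bench z 0.0031205650068327206
plate 89 [0.73  0.061 0.012] [0.73  0.064] [0.025 0.072] 28.8
plate 2105 [0.563 0.008 0.013] [0.572 0.027] [0.25  0.101] 11.4
plate 41 [0.519 0.146 0.012] [0.518 0.148] [0.017 0.034] 61.2
plate 41 [0.532 0.066 0.013] [0.53  0.066] [0.039 0.008] 4.8
top 631 [0.572 0.025 0.071] [0.574 0.027] [0.06  0.064] 9.8
top 253 [0.494 0.007 0.072] [0.493 0.004] [0.072 0.054] 77.5
Vtop 79 [0.739 0.064 0.034] [0.738 0.067] [0.015 0.068] 16.2
Vtop 137 [0.523 0.157 0.034] [0.523 0.158] [0.037 0.031] 65.0
Vtop 219 [0.676 0.047 0.034] [0.673 0.048] [0.04  0.056] 9.7
Vtop 39 [0.63  0.039 0.034] [0.631 0.039] [0.009 0.025] 4.6
Vtop 46 [0.567 0.    0.034] [ 0.572 -0.001] [0.025 0.059] 72.7
high 186 [0.749 0.069 0.052] [0.752 0.069] [0.023 0.064] 11.6
high 1666 [0.527 0.014 0.071] [0.525 0.017] [0.158 0.069] 9.2
high 93 [ 0.549 -0.114  0.057] [ 0.55  -0.113] [0.019 0.019] 86.4
side bench z 0.0017945727763779562
plate 45 [ 0.707 -0.092  0.013] [ 0.704 -0.094] [0.072 0.023] 30.2
plate 1151 [0.562 0.042 0.011] [0.573 0.031] [0.249 0.102] 10.9
plate 31 [0.525 0.172 0.012] [0.526 0.171] [0.015 0.034] 78.1
top 175 [0.485 0.019 0.072] [0.484 0.018] [0.054 0.071] 32.3
top 268 [0.574 0.033 0.07 ] [0.574 0.033] [0.057 0.065] 9.8
Vtop 111 [0.676 0.051 0.033] [0.673 0.048] [0.04 0.06] 10.1
Vtop 43 [0.57  0.06  0.034] [0.569 0.06 ] [0.056 0.009] 7.8
Vtop 81 [0.524 0.161 0.033] [0.524 0.16 ] [0.034 0.034] 67.8
high 35 [ 0.551 -0.107  0.055] [ 0.55 -0.11] [0.017 0.02 ] 18.9
high 785 [0.531 0.03  0.069] [0.525 0.023] [0.158 0.067] 12.2
scene [ 0.55083431 -0.11136821  0.055     ]
side [ 0.55268974 -0.10643499  0.055     ]
```

View pics/scene_c.png

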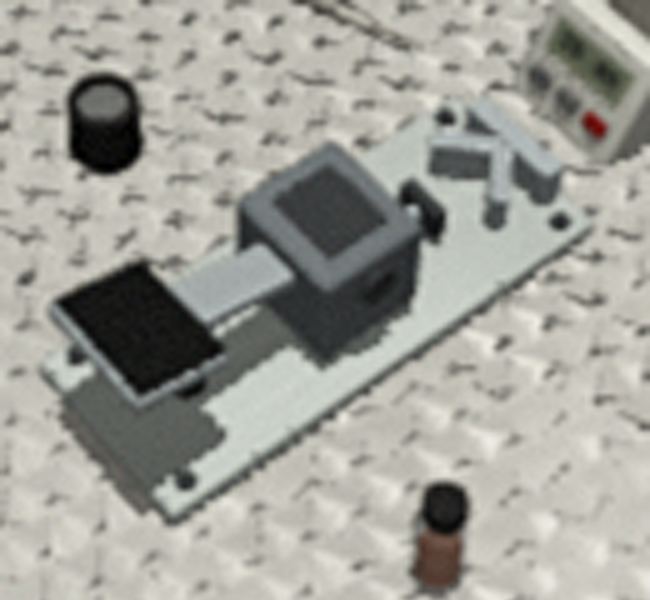

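The crop shows the pedal at lower left, the pad at (425,215), the V-block at (495,160) opening towards the housing, and the vial at (440,535). From the depth data, the vice yaw is about 10.6° with its origin near (0.592, 0.033), and the vial is near (0.551, -0.111). Next I turn the tool to the vice yaw and move over.

```bash
python3 -m pendant '[[[0,0,-1],[0,0,0],60],[[0,0,-1],[0,0,0],60],[[0,0,-1],[0,0,0],60],[[0,0,-1],[0,0,0],60],[[0,0,-0.87],[0,0,0],60]]'
python3 -m pendant '[[[0,0,0],[-0.27,-0.95,0],60],[[0,0,0],[-0.27,-0.95,0],60],[[0,0,0],[-0.27,-0.95,0],60],[[0,0,0],[-0.27,-0.95,0],60],[[0,0,0],[-0.27,-0.95,0],60],[[0,0,0],[-0.27,-0.95,0],60],[[0,0,0],[-0.27,-0.95,0],60],[[0,0,0],[-0.27,-0.95,0],60]]'
python3 -m pendant '[[[0,0,0],[-0.27,-0.95,0],60],[[0,0,0],[-0.27,-0.95,0],60],[[0,0,0],[-0.27,-0.95,0],60],[[0,0,0],[-0.27,-0.95,0],60],[[0,0,0],[-0.27,-0.95,0.2],60],[[0,0,0],[-0.27,-0.95,0.4],60],[[0,0,0],[0,0,0.4],60],[[0,0,0],[0,0,0],60]]'
cat > st.py <<'E'
from h import *
from station import r
s=r.sense(); A=R.from_quat(s["tcp_rot"],scalar_first=True).as_matrix()
print("t",s["clock"],"tcp",s["tcp_pos"].round(4),"F",s["force"].round(1),"w",round(s["gripper_width"]*85.4,1),"g",s["grip_force"]); print(A.round(3))
def go(p): return (A.T@(np.array(p)-s["tcp_pos"])/.05).round(2)
E
python3 - <<'E'
from st import *
print(s["joint_positions"].round(2))
f,T=wrist(r); np.savez("w1.npz",T=T,**f); cv2.imwrite("pics/w1.png",f["img"][:,:,::-1])
print(go([.5505,-.111,.026]))
E
```

```text
clock: 0.72
tcp_pos: [0.1994, 0.5921, 0.2309]
tcp_rot: [-0.0, -0.094, 0.996, -0.0]
force: [-0.4, -0.5, -0.6]
gripper_width: 0.701
grip_force: 0.0
clock: 1.72
tcp_pos: [0.376, 0.2371, 0.2313]
tcp_rot: [-0.0, -0.092, 0.996, -0.0]
force: [0.7, 1.1, -0.4]
gripper_width: 0.704
grip_force: 0.0
clock: 2.72
tcp_pos: [0.5068, -0.0268, 0.1801]
tcp_rot: [-0.001, -0.092, 0.996, -0.0]
force: [-0.2, -1.2, 0.6]
gripper_width: 0.702
grip_force: 0.0
t 2.725 tcp [ 0.5068 -0.0268  0.1801] F [-0.2 -1.2  0.6] w 60.0 g 0.0
[[-0.983 -0.184 -0.003]
 [-0.184  0.983 -0.001]
 [ 0.003  0.    -1.   ]]
[-0.31  0.28  0.36  1.96 -0.12  0.92  1.86]
[-0.56 -1.82  3.08]
```

View pics/w1.png

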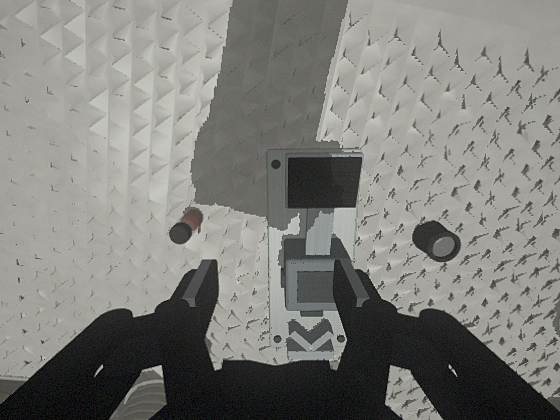

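The wrist view shows the vial cap at px (180,232), the vice in the middle with the V at (312,340), and the tread at (323,182). I measure all three from this view.

```bash
python3 - <<'E'
from st import *
f=dict(np.load("w1.npz")); T=f["T"]; P=cloud(f,T); z=P[...,2]
print("cap ray",ray(f,180,233,.058,T))
Q=P[200:260,150:215]; q=Q[(Q[...,2]>.053)&(Q[...,2]<.065)]; print(len(q),q.mean(0), cv2.minAreaRect(q[:,:2].astype(np.float32)))
Q=P[140:370,255:375]
for nm,lo,hi in(("plate",.008,.017),("top",.067,.077),("V",.030,.038)):
    m=((Q[...,2]>lo)&(Q[...,2]<hi)).astype(np.uint8); k,l,stt,c=cv2.connectedComponentsWithStats(m)
    for i in range(1,k):
        if stt[i,4]>150:
            q=Q[l==i]; rc=cv2.minAreaRect(q[:,:2].astype(np.float32)); print(nm,stt[i,4],q[:,2].mean().round(4),np.round(rc[0],4),np.round(rc[1],4),round(rc[2],1))
E
```

```text
t 2.775 tcp [ 0.5073 -0.0263  0.1811] F [-0.  -0.3 -0. ] w 60.1 g 0.0
[[-0.983 -0.184 -0.001]
 [-0.184  0.983 -0.   ]
 [ 0.001  0.    -1.   ]]
cap ray [ 0.54949724 -0.11051838  0.058     ]
333 [ 0.55107712 -0.11122725  0.05713582] ((0.5517192482948303, -0.11154408752918243), (0.019234996289014816, 0.019025206565856934), 72.51502227783203)
plate 5234 0.0112 [0.5744 0.0274] [0.2486 0.0986] 10.9
plate 937 0.0111 [0.5375 0.058 ] [0.0754 0.0279] 11.1
top 2061 0.0736 [0.4807 0.0102] [0.0646 0.0641] 11.4
top 2450 0.0697 [0.5763 0.023 ] [0.0579 0.0511] 12.5
V 863 0.0327 [0.6741 0.0481] [0.0408 0.0557] 9.9
```

```bash
python3 -m pendant '[[[0,0,0],[-0.25,-0.9,0],60],[[0,0,0],[-0.3,-0.93,0],60],[[0,0,0],[0,0,0.5],60],[[0,0,0],[0,0,0.5],60],[[0,0,0],[0,0,0],60]]'
python3 - <<'E'
from st import *
print(go([.5512,-.111,.026]))
E
```

```text
clock: 3.4
tcp_pos: [0.551, -0.1106, 0.131]
tcp_rot: [-0.001, -0.093, 0.996, 0.0]
force: [1.0, -1.2, 1.0]
gripper_width: 0.706
grip_force: 0.0
t 3.4 tcp [ 0.551  -0.1106  0.131 ] F [ 1.  -1.2  1. ] w 60.3 g 0.0
[[-0.983 -0.185 -0.002]
 [-0.185  0.983  0.   ]
 [ 0.002  0.001 -1.   ]]
[-0.   -0.01  2.1 ]
```

```bash
python3 -m pendant '[[[0,0,0],[0,0,0.7],60],[[0,0,0],[0,0,0.7],60],[[0,0,0],[0,0,0.7],60],[[0,0,0],[0,0,0],60],[[0,0,0],[0,0,0],15],[[0,0,0],[0,0,0],15],[[0,0,0],[0,0,0],15],[[0,0,0],[0,0,0],15]]'
python3 -m pendant '[[[0,0,0],[0,0,0],15],[[0,0,0],[0,0,0],15]]'
python3 st.py
```

```text
clock: 4.4
tcp_pos: [0.5527, -0.1114, 0.0281]
tcp_rot: [0.001, -0.093, 0.996, -0.0]
force: [-1.4, -0.3, 12.2]
gripper_width: 0.237
grip_force: 58.2
clock: 4.65
tcp_pos: [0.5527, -0.1115, 0.0281]
tcp_rot: [0.001, -0.093, 0.996, -0.0]
force: [-2.2, 0.7, 11.2]
gripper_width: 0.234
grip_force: 58.2
t 4.65 tcp [ 0.5527 -0.1115  0.0281] F [-2.2  0.7 11.2] w 20.0 g 58.19687068462372
[[-0.983 -0.184  0.003]
 [-0.184  0.983 -0.   ]
 [-0.003 -0.001 -1.   ]]
```

```bash
python3 -m pendant '[[[0,0,0],[0,0,-0.5],15],[[0,0,0],[0,0,-1],15],[[0,0,0],[0,0,-1],15],[[0,0,0],[0,0,0],15]]'
python3 - <<'E'
from st import *
from station import r
a=[]
for n in("scene","side"):
    f=r.grab_frame(n); n_=cv2.projectPoints
    T=np.linalg.inv(f["pose"]); p=T[:3,:3]@(s["tcp_pos"]+[0,0,0])+T[:3,3]; p=p*[1,-1,-1]
    u=f["mtx"]@p; u=(u[:2]/u[2]).astype(int); print(n,u)
    c=f["img"][u[1]-40:u[1]+40,u[0]-40:u[0]+40,::-1]; a.append(cv2.resize(c,(400,400),interpolation=2))
cv2.imwrite("pics/g1.png",np.hstack(a))
E
```

```text
clock: 5.15
tcp_pos: [0.5536, -0.1118, 0.1559]
tcp_rot: [0.004, -0.092, 0.996, -0.0]
force: [-0.1, 0.4, -1.3]
gripper_width: 0.235
grip_force: 58.7
t 5.15 tcp [ 0.5536 -0.1118  0.1559] F [-0.1  0.4 -1.3] w 20.1 g 58.680195808410645
[[-0.983 -0.184  0.007]
 [-0.184  0.983 -0.   ]
 [-0.007 -0.002 -1.   ]]
scene [313 282]
side [293 135]
```

View pics/g1.png

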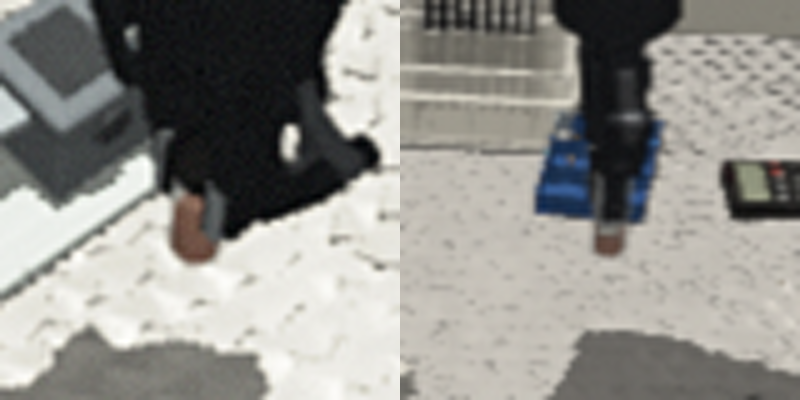

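The vial is held upright, with its brown body showing below the pads in both views. Now I carry it over the nest.

```bash
python3 -m pendant '[[[0,0.07,0],[-0.5,0.54,0],15],[[0,0,0],[-0.5,0.54,0],15],[[0,0,0],[-0.5,0.54,0],15],[[0,0,0],[-0.5,0.54,0],15],[[0,0,0],[-0.5,0.54,0],15],[[0,0,0],[0,0,0.6],15],[[0,0,0],[0,0,0.3],15],[[0,0,0],[0,0,0],15]]'
python3 - <<'E'
from st import *
from station import r
print(go([.653,.044,.040]))
a=[]
for n in("scene","side"):
    f=r.grab_frame(n); np.savez(n+"2.npz",**f)
    T=np.linalg.inv(f["pose"]); p=(T[:3,:3]@(s["tcp_pos"]-[0,0,.03])+T[:3,3])*[1,-1,-1]
    u=f["mtx"]@p; u=(u[:2]/u[2]).astype(int); print(n,u)
    c=f["img"][u[1]-40:u[1]+40,u[0]-40:u[0]+40,::-1]; a.append(cv2.resize(c,(400,400),interpolation=2))
cv2.imwrite("pics/g2.png",np.hstack(a))
E
```

```text
clock: 6.25
tcp_pos: [0.6483, 0.0436, 0.1043]
tcp_rot: [-0.005, -0.092, 0.996, -0.001]
force: [0.4, 0.3, 0.6]
gripper_width: 0.233
grip_force: 58.7
t 6.25 tcp [0.6483 0.0436 0.1043] F [0.4 0.3 0.6] w 19.9 g 58.67549479007721
[[-0.983 -0.183 -0.01 ]
 [-0.183  0.983 -0.002]
 [ 0.01  -0.    -1.   ]]
[-0.11 -0.01  1.28]
scene [310 233]
side [258 186]
```

View pics/g2.png

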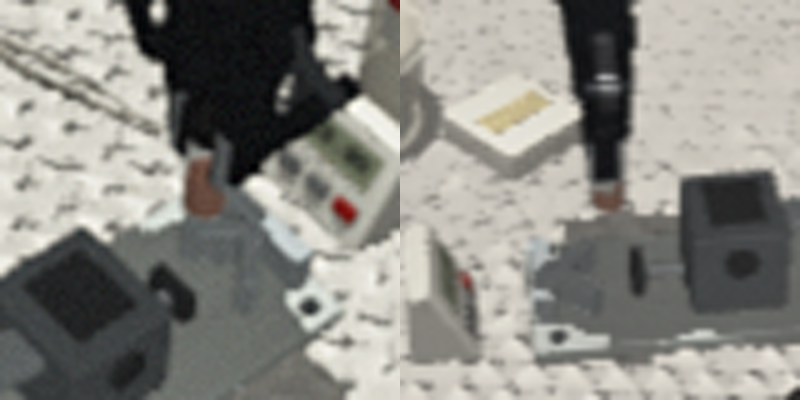

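The vial hangs upright over the plate between the pad and the V-block. I triangulate its brown body against the TCP.

```bash
python3 -m pendant '[[[0,0,0],[0,0,0],15]]'; python3 - <<'E'
from st import *
from scipy.optimize import least_squares
C=[]
for n,u in(("scene",(310,233)),("side",(258,186))):
    f=dict(np.load(n+"2.npz")); h=cv2.cvtColor(f["img"],cv2.COLOR_RGB2HSV).astype(int)
    x0,y0=u[0]-12,u[1]-12; w=h[y0:y0+20,x0:x0+24]
    m=(((w[...,0]<14)|(w[...,0]>172))&(w[...,1]>70)).astype(np.uint8); k,l,stt,c=cv2.connectedComponentsWithStats(m)
    i=1+stt[1:,4].argmax(); b=stt[i]; uc=c[i]+[x0,y0]; print(n,b[2:],uc)
    z=.098
    mid=(x0+b[0]+b[2]/2-.5, y0+b[1]+b[3]-1); print("foot-ish ray at z=.0763",ray(f,*mid,.0763), "centroid at .09", ray(f,*uc,.09))
    P=cloud(f)[y0:y0+20,x0:x0+24][l==i]; print("depth pts",np.nanmean(P,0), np.nanmin(P[:,2]),np.nanmax(P[:,2]))
E
```

```text
clock: 6.48
tcp_pos: [0.6496, 0.044, 0.1066]
tcp_rot: [-0.003, -0.092, 0.996, -0.0]
force: [0.2, 0.1, 0.3]
gripper_width: 0.237
grip_force: 58.7
t 6.475 tcp [0.6496 0.044  0.1066] F [0.2 0.1 0.3] w 20.2 g 58.67436110973358
[[-0.983 -0.184 -0.006]
 [-0.184  0.983 -0.001]
 [ 0.006 -0.    -1.   ]]
scene [ 7 11 57] [309.77192982 230.68421053]
foot-ish ray at z=.0763 [0.64395846 0.03962911 0.0763    ] centroid at .09 [0.64329137 0.0413885  0.09      ]
depth pts [0.63935239 0.03589047 0.09807254] 0.08202794857839679 0.11958128384580091
side [ 5  3 13] [259.         185.84615385]
foot-ish ray at z=.0763 [0.64795072 0.04614188 0.0763    ] centroid at .09 [0.64652491 0.05804289 0.09      ]
depth pts [0.64697423 0.05401153 0.08679658] 0.081318281234243 0.09066067269073042
```

```bash
python3 -m pendant '[[[0,-0.05,0],[-0.07,0,0.4],15],[[0,0,0],[0,0,0.4],15],[[0,0,0],[0,0,0.3],15],[[0,0,0],[0,0,0.1],15],[[0,0,0],[0,0,0],15],[[0,0,0],[0,0,0],15]]'; python3 -c "
from st import *
print(go([.653,.044,.040]))"
```

```text
clock: 7.22
tcp_pos: [0.6528, 0.0448, 0.0461]
tcp_rot: [-0.001, -0.092, 0.996, -0.0]
force: [-0.6, -0.6, -0.4]
gripper_width: 0.236
grip_force: 58.7
t 7.225 tcp [0.6528 0.0448 0.0461] F [-0.6 -0.6 -0.4] w 20.2 g 58.67366373538971
[[-0.983 -0.184 -0.001]
 [-0.184  0.983 -0.   ]
 [ 0.001 -0.    -1.   ]]
[-0.   -0.02  0.12]
```

```bash
python3 -m pendant '[[[0,0,0],[0,-0.02,0.06],15],[[0,0,0],[0,0,0.04],15],[[0,0,0],[0,0,0.03],15],[[0,0,0],[0,0,0],15],[[0,0,0],[0,0,0],15]]'; python3 -c "
from st import *
print(go([.653,.044,.040]))"
```

```text
clock: 7.85
tcp_pos: [0.653, 0.0438, 0.0401]
tcp_rot: [-0.001, -0.092, 0.996, -0.0]
force: [-5.4, -0.9, 15.4]
gripper_width: 0.234
grip_force: 60.6
t 7.85 tcp [0.653  0.0438 0.0401] F [-5.4 -0.9 15.4] w 20.0 g 60.605950355529785
[[-0.983 -0.184 -0.001]
 [-0.184  0.983 -0.   ]
 [ 0.001  0.    -1.   ]]
[-0.  0.  0.]
```

Contact comes at exactly the expected height, with the foot on the plate. I ease off, release and rise.

```bash
python3 -m pendant '[[[0,0,0],[0,0,-0.02],15],[[0,0,0],[0,0,0],30],[[0,0,0],[0,0,0],45],[[0,0,0],[0,0,0],45],[[0,0,0],[0,0,0],45]]'; python3 -m pendant '[[[0,0,0],[0,0,-0.3],45],[[0,0,0],[0,0,-0.6],45],[[0,0,0],[0,0,-0.9],45],[[0,0,0],[0,0,-0.9],45],[[0,0,0],[0.8,0,0],45],[[0,0,0],[0.8,0,0],0],[[0,0,0],[0,0,0],0]]'; python3 - <<'E'
from st import *
print(go([.472,.0085,.12]))
a=[]
for n in("scene","side"):
    f=r.grab_frame(n); np.savez(n+"3.npz",**f)
    T=np.linalg.inv(f["pose"]); p=(T[:3,:3]@np.array([.65,.044,.04])+T[:3,3])*[1,-1,-1]
    u=f["mtx"]@p; u=(u[:2]/u[2]).astype(int); print(n,u)
    a.append(cv2.resize(f["img"][u[1]-25:u[1]+25,u[0]-25:u[0]+25,::-1],(400,400),interpolation=2))
cv2.imwrite("pics/g3.png",np.hstack(a))
E
```

```text
clock: 8.48
tcp_pos: [0.6526, 0.0439, 0.04]
tcp_rot: [-0.001, -0.092, 0.996, -0.0]
force: [-0.2, -1.0, 1.2]
gripper_width: 0.528
grip_force: 0.0
clock: 9.35
tcp_pos: [0.5726, 0.0286, 0.1767]
tcp_rot: [-0.001, -0.092, 0.996, 0.0]
force: [0.4, -0.1, 0.3]
gripper_width: 0.106
grip_force: 0.0
t 9.35 tcp [0.5726 0.0286 0.1767] F [ 0.4 -0.1  0.3] w 9.1 g 0.0
[[-0.983 -0.183 -0.002]
 [-0.183  0.983  0.   ]
 [ 0.001  0.001 -1.   ]]
[ 2.05 -0.03  1.14]
scene [310 242]
side [258 196]
```

View pics/g3.png

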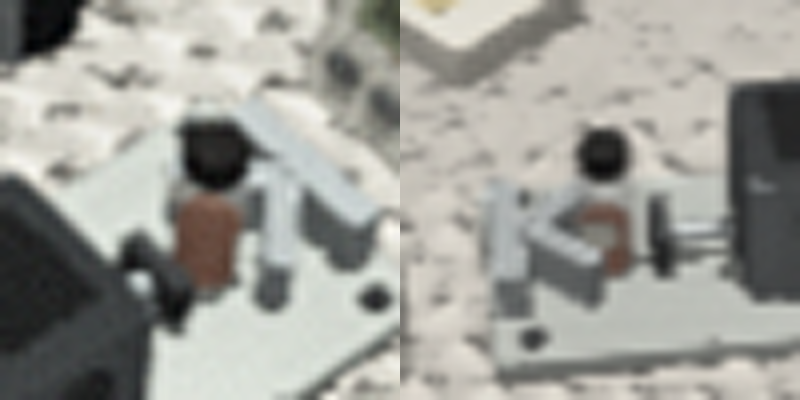

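The vial stands upright in the nest between the pad and the V, with its cap at (215,150) in the left view and (603,152) in the right. Next is the tread, with the fingers shut.

```bash
python3 -m pendant '[[[0,0,0],[0.7,0,0],0],[[0,0,0],[0.7,0,0.2],0],[[0,0,0],[0.67,-0.03,0.4],0],[[0,0,0],[0,0,0.5],0],[[0,0,0],[0,0,0.3],0],[[0,0,0],[0,0,0.2],0],[[0,0,0],[0,0,0],0]]'; python3 st.py
```

```text
clock: 10.32
tcp_pos: [0.4729, 0.0086, 0.0951]
tcp_rot: [-0.001, -0.092, 0.996, -0.0]
force: [-0.4, -0.4, -0.1]
gripper_width: 0.006
grip_force: 0.0
t 10.325 tcp [0.4729 0.0086 0.0951] F [-0.4 -0.4 -0.1] w 0.5 g 0.0
[[-0.983 -0.184 -0.003]
 [-0.184  0.983 -0.001]
 [ 0.003 -0.    -1.   ]]
```

```bash
python3 -m pendant '[[[0,0,0],[0.03,0,0.15],0],[[0,0,0],[0,0,0.15],0],[[0,0,0],[0,0,0.1],0],[[0,0,0],[0,0,0],0]]'; python3 -m pendant '[[[0,0,0],[0,0,0.1],0],[[0,0,0],[0,0,0.1],0],[[0,0,0],[0,0,0],0]]';  python3 -m pendant '[[[0,0,0],[0,0,0.1],0],[[0,0,0],[0,0,0.1],0],[[0,0,0],[0,0,0.1],0],[[0,0,0],[0,0,0],0]]'
```

```text
clock: 10.82
tcp_pos: [0.4711, 0.0083, 0.0752]
tcp_rot: [-0.001, -0.092, 0.996, -0.0]
force: [0.1, -0.3, 1.7]
gripper_width: -0.001
grip_force: 0.6
clock: 11.2
tcp_pos: [0.471, 0.0083, 0.0652]
tcp_rot: [-0.001, -0.092, 0.996, -0.0]
force: [-1.8, -0.3, 4.0]
gripper_width: 0.003
grip_force: 1.9
clock: 11.7
tcp_pos: [0.4707, 0.0082, 0.0504]
tcp_rot: [-0.001, -0.092, 0.996, -0.0]
force: [-5.5, -0.3, 11.1]
gripper_width: 0.002
grip_force: 5.6
```

```bash
python3 -m pendant '[[[0,0,0],[0,0,0.08],0],[[0,0,0],[0,0,0.05],0],[[0,0,0],[0,0,0],0]]'; python3 -m pendant '[[[0,0,0],[0,0,0.04],0],[[0,0,0],[0,0,0],0]]';  python3 -m pendant '[[[0,0,0],[0,0,0.02],0],[[0,0,0],[0,0,0],0]]'
```

```text
clock: 12.08
tcp_pos: [0.471, 0.0083, 0.0442]
tcp_rot: [-0.001, -0.092, 0.996, -0.0]
force: [-4.7, -1.0, 13.9]
gripper_width: -0.005
grip_force: 7.0
clock: 12.32
tcp_pos: [0.4712, 0.0083, 0.0423]
tcp_rot: [-0.001, -0.092, 0.996, -0.0]
force: [-4.6, -0.4, 14.9]
gripper_width: -0.006
grip_force: 7.4
clock: 12.58
tcp_pos: [0.4713, 0.0083, 0.0414]
tcp_rot: [-0.001, -0.092, 0.996, -0.0]
force: [-3.8, -0.6, 14.9]
gripper_width: -0.003
grip_force: 7.6
```

```bash
python3 -m pendant '[[[0,0,0],[0,0,0.03],0],[[0,0,0],[0,0,0],0]]'; python3 -m pendant '[[[0,0,0],[0,0,0.02],0],[[0,0,0],[0,0,0],0]]'
```

```text
clock: 12.82
tcp_pos: [0.4714, 0.0083, 0.0403]
tcp_rot: [-0.001, -0.092, 0.996, 0.0]
force: [-8.4, -0.5, 28.7]
gripper_width: -0.001
grip_force: 15.0
clock: 13.08
tcp_pos: [0.4716, 0.0083, 0.0397]
tcp_rot: [-0.0, -0.092, 0.996, 0.0]
force: [-11.5, -0.4, 40.1]
gripper_width: -0.0
grip_force: 20.7
```

The force jumped at z≈0.0405, so the pedal is on its stop. Now I ease it up to level.

```bash
python3 -m pendant '[[[0,0,0],[0,0,-0.06],0],[[0,0,0],[0,0,-0.08],0],[[0,0,0],[0,0,-0.08],0],[[0,0,0],[0,0,-0.08],0],[[0,0,0],[0,0,-0.04],0],[[0,0,0],[0,0,0],0]]'; python3 - <<'E'
from st import *
a=[]
for n in("scene","side"):
    f=r.grab_frame(n)
    T=np.linalg.inv(f["pose"]); p=(T[:3,:3]@np.array([.56,.03,.05])+T[:3,3])*[1,-1,-1]
    u=f["mtx"]@p; u=(u[:2]/u[2]).astype(int)
    a.append(cv2.resize(f["img"][u[1]-60:u[1]+60,u[0]-60:u[0]+60,::-1],(400,400),interpolation=2))
cv2.imwrite("pics/g4.png",np.hstack(a))
E
```

```text
clock: 13.82
tcp_pos: [0.4708, 0.0082, 0.0557]
tcp_rot: [-0.001, -0.092, 0.996, -0.0]
force: [-4.7, -1.4, 9.0]
gripper_width: 0.003
grip_force: 4.4
t 13.825 tcp [0.4708 0.0082 0.0557] F [-4.7 -1.4  9. ] w 0.3 g 4.360599196515977
[[-0.983 -0.184 -0.002]
 [-0.184  0.983 -0.   ]
 [ 0.002  0.    -1.   ]]
```

View pics/g4.png

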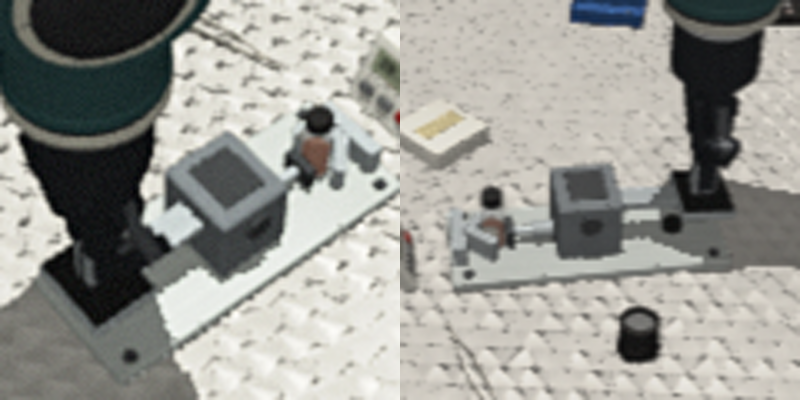

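The vial is upright and seated in the V, the pad is against it, and the pedal is nearly level. A fine adjustment remains.

```bash
python3 -m pendant '[[[0,0,0],[0,0,-0.04],0],[[0,0,0],[0,0,-0.02],0],[[0,0,0],[0,0,0],0],[[0,0,0],[0,0,0],0]]'
```

```text
clock: 14.42
tcp_pos: [0.4709, 0.0083, 0.0586]
tcp_rot: [-0.001, -0.092, 0.996, -0.0]
force: [-4.0, -0.7, 6.6]
gripper_width: -0.001
grip_force: 3.6
```

```bash
python3 -c "
from station import r
print(r.finish_job())"
```

```text
the job is handed in; nothing more can be done
None
```

The vial stands upright in the nest, seated by a full press of the pedal to its stop; the pedal was then eased back and is held about level (tread at 58.6 mm, 6.6 N), and the job is handed in at about 14.4 s.

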